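Screw the lid onto the loaded centrifuge bucket

TASK

Close the open centrifuge bucket with the loose orange screw lid: set the lid level on the bucket's thread, turn it back (anticlockwise) until it drops past the thread starts, then screw it down clockwise until it is fully home and tight. Let go of it and leave everything else on the bench as it is.

Things in the scene. Friction and masses are not known exactly. Their poses are not given: they have to be found in the camera images.
- lid: Loose orange screw lid, right way up on the bench, 0.22 kg. Round, 108 mm diameter, 23.5 mm tall; on top, through the centre, a straight flat-sided grip bar 70 mm long, 18 mm wide, 32 mm tall (whole: 55.5 mm tall). Origin: centre of the skirt's lower edge; z up; x along the bar. Inside are four thread lugs a quarter turn apart, so it fits in any of four quarter turns. It screws on clockwise seen from above.
- grip (a point): On the lid's axis inside the grip bar, 47 mm above the lid's origin, 8.5 mm below the bar's top: a good height to pinch the bar across its 18 mm. Fingertips more than 23 mm below this point hit the lid's top.
- seal (a point): On the lid's axis at the rubber seal under the lid's top, 19.5 mm above the lid's origin. It meets rim when the lid is fully home.
- bucket: The OPEN centrifuge bucket: black, with a bare-metal threaded neck and a cream tube insert flush inside it; fixed in the stand, cannot move. Origin: centre of its underside; z up; x along its two steel trunnion pins. Rim 120 mm above the origin (136 mm above the bench). Neck 88 mm diameter, 98 mm over its four thread ridges; lead 36 mm (9 mm per quarter turn). The rim's edge is tapered: a lid 3 mm off centre slides in.
- rim (a point): Centre of the open bucket's rim, 120 mm above the bucket's origin. Tight, the lid's grip bar lies parallel or square to the bucket's trunnion pins (x), give or take 10 degrees, clamped. It begins to grip about 10 degrees short of that and each further degree takes some 0.5 N m more: 2 to 6 N m is tight enough, do not force it further.
- lid_home (a point): Where the lid's origin lies when fully home: on the bucket's axis, 100.5 mm above its origin. A lid set down at any angle rests level on the thread ridges, 5 to 14 mm above this. Turned anticlockwise it climbs 1 mm per 10 degrees up to the thread starts (14 mm above home), drops 9 mm past them, and then screws home clockwise in about 80 degrees and wedges tight.
- thread_start (a point): One of the four thread starts (upper ends of the ridges), a quarter turn apart round the neck, 35 degrees anticlockwise of the bucket's x axis, 46 mm from the axis. The lid drops once per quarter turn, when its bar is about 6 degrees clockwise of parallel or square to the trunnion pins. A tightly held lid cannot climb or drop by itself: turn it with the bar loose between the fingers, or follow it up and down.
- closed_bucket: The twin bucket, already closed with the same kind of orange lid (172 mm above the bench at the top of its grip); fixed in the stand. Origin: centre of its underside.
- stand: White two-place bucket stand, 180 x 310 mm plate with aluminium fork posts, fixed to the bench. Origin: centre of its underside. The buckets stand side by side along its y, 77 mm either side of its origin, on its plate 16 mm above the bench; which is which varies.
- spare_insert: Spare cream tube insert with holes, round, 76 mm diameter, 58 mm tall, loose. Bystander. Origin: centre of its underside.
- tube_rack: Green tube rack with capped tubes, 105 x 215 mm, 96 mm tall, loose. Bystander. Origin: centre of its underside.
- wash_bottle: White wash bottle with red cap and bent spout, 74 mm diameter, 195 mm tall, loose. Bystander. Origin: centre of its underside.
- reagent_bottle: Amber bottle with blue cap, 80 mm diameter, 150 mm tall, loose. Bystander. Origin: centre of its underside.
- tip_box: Blue pipette-tip box with pale cover, 85 x 122 mm, 74 mm tall, loose. Bystander. Origin: centre of its underside.
- petri_stack: Stack of three petri dishes, 90 mm diameter, 48 mm tall, loose. Bystander. Origin: centre of its underside.
- beaker: White open beaker, 80 mm diameter, 95 mm tall, loose. Bystander. Origin: centre of its underside.
There are look-alikes about, which are no part of the job. What is shaped like the lid but pink or purple is not meant.

How it is judged:
On the way, in this order (a step that is already met when the one before it is completed fails the run):
1. the lid rests level and centred on the thread, turned back up to the thread starts (origin 11.5 to 16 mm above home, bar within 29 degrees of parallel or square to the pins) (horizontal distance between lid and bucket below 0.004 m and angle between lid's own z axis and vertical below 0.06 rad and z of lid in the frame of bucket between 0.112 and 0.1165 m and contact force between lid and bucket above 0.2 N and (angle between the x axis of lid and the x axis of bucket, either way round below 0.5 rad or angle between the x axis of lid and the y axis of bucket, either way round below 0.5 rad)), for 0.06 s.
2. the lid has dropped past the thread starts, still level (its origin less than 7.5 mm above fully home) (horizontal distance between lid and bucket below 0.004 m and angle between lid's own z axis and vertical below 0.06 rad and z of lid in the frame of bucket below 0.108 m), for 0.06 s.
At the end, for the whole second after the job is handed in: The lid is tight on the open bucket: centred within 4 mm, level within 2 degrees, no more than 1.5 mm above its home height, clamped by its thread (contact force over 10 N), its grip bar within 14 degrees of parallel or square to the trunnion pins, and at rest (horizontal distance between lid and bucket below 0.004 m and angle between lid's own z axis and vertical below 0.035 rad and z of lid in the frame of bucket between 0.0985 and 0.102 m and (angle between the x axis of lid and the x axis of bucket, either way round below 0.25 rad or angle between the x axis of lid and the y axis of bucket, either way round below 0.25 rad) and contact force between lid and bucket above 10 N and linear speed of lid below 0.02 m/s and angular speed of lid below 0.1 rad/s); the robot touches nothing.
It fails at once if a bystander on the bench was moved more than 30 mm (distance of any of spare_insert, tube_rack, wash_bottle, reagent_bottle, tip_box, petri_stack, beaker from where it was at the start of the episode above 0.03 m).
It also fails if it takes over 54 s, if anything falls off the work surface, if the arm or the gripper's body presses on something with over 40 N, if the wrist force passes 120 N, or if a joint passes its speed limit or range.

ROBOT

A 7-joint arm with a two-finger parallel gripper is mounted at the origin on the work surface. World frame = base frame: x ahead of the robot, y to its left, z up, the work surface at z = 0. Lengths are in m, angles in rad, forces in N, time in s.
With the tool pointing down it reaches from about 0.4 to 0.875 m from the base axis. Payload 4.4 kg.
Tool frame: the origin (TCP) lies where the fingers leave the gripper's body, on its centre line; the fingertips stand 73 mm ahead of it and the grasp point (between the pads) lies 54 mm ahead of it; z points along the fingers, y is the line along which they close (so a half turn about z gives the same grasp; the last joint's range is limited). The gripper opens to 85 mm and grips with 20 to 120 N. Pads are 22 mm wide; open, the fingers measure 114 mm over their backs; the gripper's body (76 mm by 85 mm) begins 54 mm behind the grasp point. The pads swing forward as they close: fully open they stand 13 mm farther back than shut.
Start: joints at [1.203, 0.628, 0.038, 1.517, -0.027, 0.996, -0.02], TCP at [0.193, -0.621, 0.304] pointing down, gripper open.
Joint ranges: [-3.06, 3.06], [-0.37, 2.12], [-1.25, 1.32], [0.18, 2.47], [-1.1, 4.24], [0.23, 1.98], [-2.94, 2.94]. Speed limits (rad/s): [2.57, 2.57, 3.14, 3.14, 3.14, 3.14, 3.14].

INTERFACE

Orientations are given as a rotation vector (axis times angle).
In Python, from workcell import manip, optics, order gives the robot as it stands.
- The arm moves only by the tool carry_out, never from a script. Its argument "steps" is a list of rows, each a list of 4 numbers: the shift along the world's x, y, z in mm, then the turn about the world's z in degrees. A call has 1 to 8 rows; each row is the pose to reach, as a shift and turn from the pose commanded when the call began; what a row does not reach only later rows make up. A row lasts 1/12 s, in which the tool goes at most 41.7 mm and 7.16 degrees, less where a joint would pass 70% of its speed; a pose out of reach is approached as far as the arm can. A call with a gripper value outside its range is refused whole. "hand" is the closure, from 0 (fully open) to 1 (shut), set as the call begins (left out, the last holds). The fingers move at their own pace and stop on an object; "grip_force" is the grip in N (left out, the last holds). Time passes only in rows, so rows that repeat a pose let the fingers close. It gives the time, the measured TCP pose, the force, the opening and the grip force at its end, in the units of the state.
- manip.observe(): the state, without advancing time (a new reading comes with each control period).
- optics.capture(name): name is "scene" or "top"; returns a dict with "color" (384x512x3 uint8, red, green, blue), "K" (3x3 intrinsics, pixels), "distortion" ([k1, k2, p1, p2, k3] as OpenCV has them; the pictures are not rectified), "world_from_camera" (4x4, takes a point from camera to world coordinates). Camera axes: x right, y down, z forward; pixel columns grow to the right and rows downward; lengths in m; the calibration is good to about 2 mm. A picture is of the moment at which its call begins. There is no depth.
- order.job_done(): hands the job in; it is judged then, once.
The state is a dict: "time": time; "joints": joint angles; "qd": joint speeds; "effort": joint torques, N m; "eef_pos": TCP position; "ee_rot": TCP orientation; "contact_force": force on the tool from outside, world axes, zero at the start; "moment": the same for the moment, N m; "finger_gap": opening from 0.0 (shut) to 1.0 (fully open); "grip_force": force on a finger pad.
Only numpy, scipy, OpenCV 4.12 (cv2) and the standard library are available. Lean on these libraries where they do the work, as an engineer would, in place of code of your own. Each camera call takes 0.05 s, during which the arm holds its last target. There are 200 camera calls.

## Working session

There is one attempt and no reset: what is moved stays moved. The work goes in short steps, Python scripts to look and compute and a tool call to move; the robot and the scene stay as the last step left them, time stands still between calls to the robot, and variables do not carry over. Pictures are saved under pics/ and viewed, at most 10 in all, crops included, and the job is handed in when it is done.

Besides the shell and the picture viewer there is one more tool, called after ">>>" as name(argument=value, ...), one argument or row to a line, values as JSON. carry_out: Moves the arm, as the interface text tells. Its arguments: {"type":"object","properties":{"steps":{"type":"array"},"hand":{"type":"number"},"grip_force":{"type":"number"}},"required":["steps"]}

```bash
mkdir -p pics; cat > h.py <<'E'
import cv2, numpy as np
from workcell import manip, optics, order
def ray(c,uv):
    p=cv2.undistortPoints(np.array(uv,float).reshape(-1,1,2),c["K"],np.array(c["distortion"])).reshape(-1,2)
    T=c["world_from_camera"]; d=np.c_[p,np.ones(len(p))]@T[:3,:3].T
    return T[:3,3],d
def plane(c,uv,z):
    o,d=ray(c,uv); return o+d*((z-o[2])/d[:,2])[:,None]
def proj(c,P):
    T=np.linalg.inv(c["world_from_camera"])
    return cv2.projectPoints(np.array(P,float).reshape(-1,3),cv2.Rodrigues(T[:3,:3])[0],T[:3,3],c["K"],np.array(c["distortion"]))[0].reshape(-1,2)
def save(c,n): cv2.imwrite(f"pics/{n}.png",c["color"][:,:,::-1])
E
python3 - <<'E'
from h import *
for n in("scene","top"):
    c=optics.capture(n);save(c,n+"0");np.save(n+"0.npy",c,allow_pickle=True);print(n,c["world_from_camera"].round(3).tolist(),c["K"][0])
s=manip.observe();print(s)
E
```

```text
scene [[0.361, 0.739, -0.569, 1.354], [0.932, -0.275, 0.235, -0.344], [0.017, -0.615, -0.788, 1.235], [0.0, 0.0, 0.0, 1.0]] [445.59491866   0.         253.85998716]
top [[-0.009, -0.987, 0.158, 0.348], [-1.0, 0.005, -0.024, 0.015], [0.023, -0.158, -0.987, 1.369], [0.0, 0.0, 0.0, 1.0]] [434.63334914   0.         254.03399362]
{'time': 0.1, 'joints': array([ 1.20319852,  0.62925973,  0.03846216,  1.51829436, -0.02698891,
        0.99631561, -0.02004644]), 'qd': array([ 0.00200053, -0.00307601,  0.00141552, -0.00208642,  0.00030266,
       -0.0002129 , -0.00161851]), 'effort': array([ 3.34026263e-03, -5.64522886e+01,  1.23050652e+00, -1.93967754e+01,
        1.12221652e-02,  5.52388025e-03, -1.21619749e-05]), 'eef_pos': array([ 0.19308765, -0.62018394,  0.30306889]), 'ee_rot': array([-3.10419295e+00, -4.71919903e-01,  4.74616731e-04]), 'contact_force': array([ 0.2667104 ,  0.21346074, -0.84207555]), 'moment': array([-0.02371171,  0.01772785,  0.02110938]), 'grip_force': 0.0, 'finger_gap': 0.998663080820241}
```

View pics/top0.png

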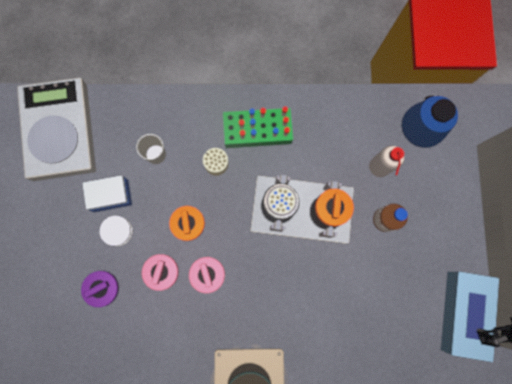

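View pics/scene0.png

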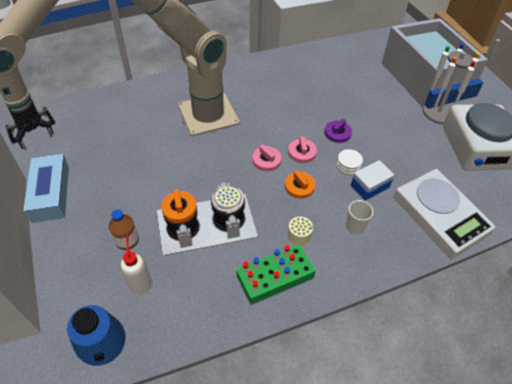

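The top view shows the orange lid at (187,223), the open bucket at (281,201) and the closed bucket at (334,207). The fork posts are near (283,180) and (277,226). I'll zoom in and measure these.

```bash
python3 - <<'E'
from h import *
C={n:np.load(n+"0.npy",allow_pickle=True).item() for n in("scene","top")}
t=C["top"];s=C["scene"]
a=cv2.resize(t["color"][195:250,155:225],(700,550),interpolation=3)[:, :, ::-1]
b=cv2.resize(t["color"][165:250,245:365],(780,552),interpolation=3)[:, :, ::-1]
cv2.imwrite("pics/ab.png",np.hstack([cv2.resize(a,(400,314)),cv2.resize(b,(400,314))[:, :]]))
for n,c,ctr in(("top",t,(187,223)),("scene",s,(300,184))):
    hsv=cv2.cvtColor(c["color"],cv2.COLOR_RGB2HSV)
    m=cv2.inRange(hsv,(5,140,60),(22,255,255))
    k,l,st,ce=cv2.connectedComponentsWithStats(m)
    for i in range(1,k):
        if st[i,4]>100: print(n,i,st[i],ce[i].round(1))
    i=l[ctr[1]+0,ctr[0]+0]
    if i==0: i=max(range(1,k),key=lambda j:-np.hypot(*(ce[j]-ctr)))
    cn=max(cv2.findContours((l==i).astype(np.uint8),0,1)[0],key=len).reshape(-1,2)
    for z in(0.012,.0235):
        P=plane(c,cn,z)[:,:2].astype(np.float32)
        print(z,cv2.fitEllipse(P),cv2.minEnclosingCircle(P))
# stand plate
hsv=cv2.cvtColor(t["color"],cv2.COLOR_RGB2HSV)
m=cv2.inRange(hsv,(0,0,150),(179,60,255));m[:170]=0;m[250:]=0;m[:,:240]=0;m[:,365:]=0
cn=np.vstack(cv2.findContours(m,0,1)[0]).reshape(-1,2)
P=plane(t,cn,.016)[:,:2].astype(np.float32);print("stand",cv2.minAreaRect(P))
P=plane(t,[[281,201]],.136);print("open rim",P); print("closed",plane(t,[[334,207]],.14))
E
```

```text
top 1 [ 371    1  117   82 3128] [410.8  59.7]
top 10 [ 315  189   39   38 1008] [333.8 207.2]
top 11 [382 205  23  24 274] [390.6 217.5]
top 12 [170 206  34  35 844] [186.4 222.9]
0.012 ((0.48411160707473755, 0.19272202253341675), (0.10363522917032242, 0.10592000931501389), 121.0470962524414) ((0.48417767882347107, 0.1925472915172577), 0.0540536530315876)
0.0235 ((0.4829556941986084, 0.19121277332305908), (0.10275696218013763, 0.1050223782658577), 121.0472412109375) ((0.48302116990089417, 0.1910395473241806), 0.05359640717506409)
scene 115 [285 170  30  28 609] [299.6 184.4]
scene 116 [161 190  35  34 860] [178.7 207.1]
scene 117 [110 215  24  23 361] [121.5 226.9]
0.012 ((0.4822654724121094, 0.19042763113975525), (0.10481823980808258, 0.11904983967542648), 63.20823669433594) ((0.4781676232814789, 0.18899250030517578), 0.06327104568481445)
0.0235 ((0.490461140871048, 0.18540208041667938), (0.10383278131484985, 0.1179305836558342), 63.20822525024414) ((0.48640182614326477, 0.18398037552833557), 0.06267711520195007)
stand ((0.5307729840278625, -0.1738257259130478), (0.31725573539733887, 0.1951598972082138), 82.47877502441406)
open rim [[ 0.53251361 -0.09312098  0.136     ]]
closed [[ 0.51377164 -0.24452262  0.14      ]]
```

View pics/ab.png

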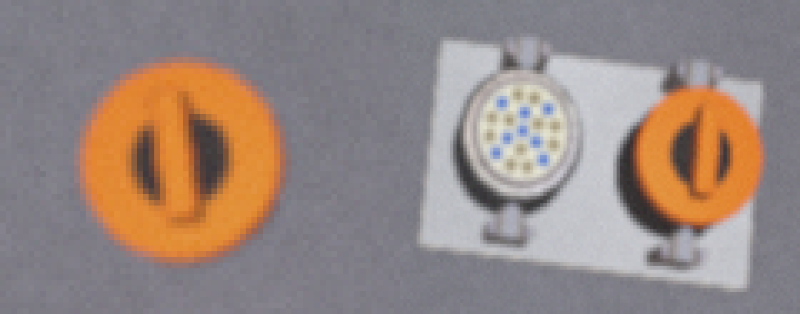

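```bash
python3 - <<'E'
from h import *
C={n:np.load(n+"0.npy",allow_pickle=True).item() for n in("scene","top")}
t=C["top"];s=C["scene"]
g=t["color"][:,:,0].astype(float)
L=[];R=[]
for v in range(217,230):
    r=g[v,170:204]; th=150
    dk=np.where(r<th)[0]; dk=dk[(dk>3)&(dk<32)]
    gaps=np.where(np.diff(dk)>1)[0]
    print(v,r[6:26].astype(int).tolist())
def cream(c,box):
    x0,y0,x1,y1=box; hsv=cv2.cvtColor(c["color"],cv2.COLOR_RGB2HSV)
    m=np.zeros(hsv.shape[:2],np.uint8); m[y0:y1,x0:x1]=cv2.inRange(hsv,(15,25,120),(130,255,255))[y0:y1,x0:x1]
    m=cv2.morphologyEx(m,cv2.MORPH_CLOSE,np.ones((3,3)))
    k,l,st,ce=cv2.connectedComponentsWithStats(m);i=1+st[1:,4].argmax()
    cn=max(cv2.findContours((l==i).astype(np.uint8),0,1)[0],key=len)
    P=plane(c,cv2.convexHull(cn).reshape(-1,2),.136)[:,:2].astype(np.float32)
    return st[i],cv2.fitEllipse(P),cv2.minEnclosingCircle(P)
print(cream(t,(262,182,302,222)));print(cream(s,(208,180,250,218)))
for n,c,i in(("top",t,(315,189,354,227)),("scene",s,(161,190,196,224))):
    hsv=cv2.cvtColor(c["color"],cv2.COLOR_RGB2HSV);m=np.zeros(hsv.shape[:2],np.uint8)
    m[i[1]:i[3],i[0]:i[2]]=cv2.inRange(hsv,(5,140,60),(22,255,255))[i[1]:i[3],i[0]:i[2]]
    cn=np.vstack(cv2.findContours(m,0,1)[0]).reshape(-1,2)
    P=plane(c,cn,.1365)[:,:2].astype(np.float32);print(n,"closed",cv2.fitEllipse(P),cv2.minEnclosingCircle(P))
E
```

```text
217 [226, 226, 224, 193, 161, 165, 204, 222, 230, 228, 219, 181, 118, 74, 70, 82, 114, 160, 205, 225]
218 [227, 224, 205, 155, 111, 139, 194, 223, 228, 228, 224, 186, 124, 79, 65, 63, 80, 123, 180, 220]
219 [228, 223, 187, 129, 86, 124, 184, 222, 231, 228, 225, 193, 136, 89, 69, 67, 69, 95, 156, 203]
220 [226, 212, 164, 104, 76, 112, 180, 224, 229, 227, 226, 202, 156, 101, 69, 66, 69, 85, 140, 194]
221 [223, 201, 147, 87, 64, 107, 178, 222, 228, 227, 228, 214, 169, 114, 73, 69, 66, 80, 123, 186]
222 [223, 193, 138, 83, 66, 108, 178, 223, 228, 227, 228, 223, 178, 118, 75, 65, 67, 74, 119, 184]
223 [224, 192, 137, 81, 65, 104, 170, 218, 226, 228, 229, 221, 180, 119, 75, 64, 66, 76, 118, 183]
224 [226, 196, 140, 86, 65, 94, 160, 209, 226, 228, 228, 219, 184, 119, 79, 63, 62, 80, 129, 187]
225 [226, 203, 155, 102, 65, 87, 142, 198, 225, 227, 226, 226, 183, 129, 83, 65, 68, 95, 149, 200]
226 [228, 219, 179, 122, 73, 74, 128, 187, 225, 228, 229, 225, 193, 135, 87, 63, 78, 121, 174, 216]
227 [230, 224, 196, 146, 95, 71, 113, 179, 224, 229, 227, 227, 200, 152, 100, 76, 99, 150, 197, 226]
228
[... 324 characters left out ...]
79761272668839), 112.4274673461914), ((0.5355633497238159, -0.09458503872156143), 0.035635873675346375))
(array([208, 180,  42,  26, 755], dtype=int32), ((0.5168355107307434, -0.0807991549372673), (0.11916269361972809, 0.17707204818725586), 149.70736694335938), ((0.5187655091285706, -0.08755326271057129), 0.08029875159263611))
top closed ((0.5143963098526001, -0.2444559931755066), (0.10361110419034958, 0.10902388393878937), 26.208642959594727) ((0.5136604905128479, -0.24516822397708893), 0.05581396818161011)
scene closed ((0.5222901105880737, -0.24939148128032684), (0.10407263785600662, 0.12481595575809479), 82.02596282958984) ((0.5193890333175659, -0.25018543004989624), 0.06498057395219803)
```

>>> carry_out(
  steps=[
    [40,10,0,7],
    [75,30,0,14],
    [110,55,0,21],
    [140,80,0,28],
    [170,105,0,35],
    [200,135,0,42],
    [225,165,0,49],
    [250,200,0,56],
  ],
  hand=0.3,
)

```text
time: 0.77
eef_pos: [0.4436, -0.4205, 0.3035]
ee_rot: [-2.515, -1.882, 0.0]
contact_force: [0.2, -0.5, 0.1]
finger_gap: 0.698
grip_force: 0.0
```

>>> carry_out(
  steps=[
    [15,35,0,7],
    [25,75,0,14],
    [30,115,0,21],
    [35,155,0,28],
    [40,195,0,35],
    [45,235,0,42],
    [45,275,0,49],
    [45,315,0,56],
  ],
)

```text
time: 1.43
eef_pos: [0.4871, -0.1049, 0.3038]
ee_rot: [-1.337, -2.843, 0.0]
contact_force: [0.5, 0.2, -0.1]
finger_gap: 0.702
grip_force: 0.0
```

```bash
python3 - <<'E'
from h import *
from scipy.spatial.transform import Rotation as R
s=manip.observe();print(s["time"],s["eef_pos"],s["joints"],s["finger_gap"],s["contact_force"])
M=R.from_rotvec(s["ee_rot"]).as_matrix();print(np.degrees(np.arctan2(M[1,0],M[0,0])),M[:,2])
E
```

```text
1.4333 [ 0.4870957  -0.10486453  0.30378026] [ 0.53188334  0.45469554 -0.53324761  1.92195103  0.30316866  0.84463384
  0.53115479] 0.701671084340965 [ 0.53926737  0.22728096 -0.11041724]
129.63266397962943 [-2.20796000e-04  3.33406936e-05 -9.99999975e-01]
```

>>> carry_out(
  steps=[
    [0,37,0,7],
    [0,75,0,14],
    [0,113,0,21],
    [0,151,0,28],
    [-1,189,0,35],
    [-2,227,0,42],
    [-3,265,0,49],
    [-3,297,0,56],
  ],
)

```text
time: 2.1
eef_pos: [0.4837, 0.1929, 0.3039]
ee_rot: [0.157, -3.137, -0.001]
contact_force: [0.2, -0.9, 0.3]
finger_gap: 0.699
grip_force: 0.0
```

>>> carry_out(
  steps=[
    [0,0,-35,3],
    [0,0,-70,3],
    [0,0,-100,3],
    [0,0,-130,3],
    [0,0,-130,3],
  ],
)

```text
time: 2.52
eef_pos: [0.4817, 0.1884, 0.1691]
ee_rot: [0.227, -3.124, 0.006]
contact_force: [-1.2, -0.3, -0.6]
finger_gap: 0.701
grip_force: 0.0
```

```bash
python3 - <<'E'
from h import *
from scipy.spatial.transform import Rotation as R
s=manip.observe();print(s["time"],s["eef_pos"],s["joints"],s["finger_gap"],s["contact_force"])
M=R.from_rotvec(s["ee_rot"]).as_matrix();print(np.degrees(np.arctan2(M[1,0],M[0,0])),M[:,2])
c=optics.capture("scene");save(c,"s1");p=proj(c,[.484,.192,.05])[0];u,v=p.astype(int);print(p)
a=c["color"][v-60:v+60,u-70:u+70];d=optics.capture("top");u,v=proj(d,[.484,.192,.05])[0].astype(int);b=d["color"][v-60:v+60,u-70:u+70]
cv2.imwrite("pics/g1.png",cv2.resize(np.hstack([a,b]),(800,343),interpolation=2)[:,:,::-1])
E
```

```text
2.5167 [0.48170691 0.18838759 0.1690822 ] [-0.00790379  0.7277445  -0.64540047  1.98551872  0.69621962  0.67249509
  0.61233574] 0.7006429002169036 [-1.16388268 -0.28374389 -0.62446753]
-171.68897399803697 [-0.0090033  -0.00440471 -0.99994977]
[301.1925135  177.40941114]
```

View pics/g1.png

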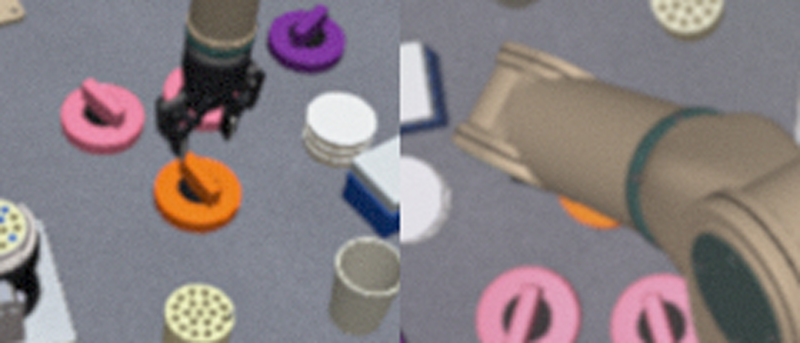

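The gripper sits above the orange lid in the scene crop (lid centre about (197,192)), with its fingers either side of the bar. I'll descend and pinch.

>>> carry_out(
  steps=[
    [0,0,0,0],
    [0,0,-25,0],
    [0,0,-50,0],
    [0,0,-68,0],
    [0,0,-70,0],
    [0,0,-70,0],
  ],
)

```text
time: 3.12
eef_pos: [0.485, 0.1906, 0.1049]
ee_rot: [-0.227, 3.132, 0.001]
contact_force: [0.3, 0.0, -0.1]
finger_gap: 0.702
grip_force: 0.0
```

>>> carry_out(
  steps=[
    [0,0,0,0],
    [0,0,0,0],
    [0,0,0,0],
    [0,0,0,0],
    [0,0,0,0],
    [0,0,0,0],
  ],
  hand=1,
  grip_force=60,
)

```text
time: 3.62
eef_pos: [0.4852, 0.1907, 0.1054]
ee_rot: [-0.227, 3.131, 0.001]
contact_force: [-1.2, -0.1, 7.9]
finger_gap: 0.196
grip_force: 59.6
```

>>> carry_out(
  steps=[
    [0,0,20,0],
    [0,0,50,0],
    [0,0,85,0],
    [0,0,120,0],
    [0,0,155,0],
    [0,0,190,0],
    [0,0,190,0],
    [0,0,190,0],
  ],
)

```text
time: 4.28
eef_pos: [0.4851, 0.1904, 0.2958]
ee_rot: [-0.226, 3.129, 0.001]
contact_force: [-0.4, -0.7, -2.8]
finger_gap: 0.197
grip_force: 59.4
```

>>> carry_out(
  steps=[
    [6,-35,0,-6],
    [12,-70,0,-12],
    [19,-107,0,-18],
    [25,-144,0,-24],
    [32,-181,0,-30],
    [38,-218,0,-36],
    [45,-255,0,-42],
    [50,-285,0,-46],
  ],
)

```text
time: 4.95
eef_pos: [0.5332, -0.0985, 0.2919]
ee_rot: [-1.025, -2.966, 0.004]
contact_force: [0.1, 0.4, -3.2]
finger_gap: 0.195
grip_force: 59.5
```

>>> carry_out(
  steps=[
    [0,0,-10,0],
    [0,0,-20,0],
    [0,0,-30,0],
    [0,0,-30,0],
  ],
)

```text
time: 5.28
eef_pos: [0.5324, -0.0932, 0.2608]
ee_rot: [-1.009, -2.968, 0.001]
contact_force: [-0.9, -0.4, -2.0]
finger_gap: 0.196
grip_force: 59.5
```

```bash
python3 - <<'E'
from h import *
from scipy.spatial.transform import Rotation as R
s=manip.observe();print(s["time"],s["eef_pos"],s["joints"],s["finger_gap"],s["contact_force"])
M=R.from_rotvec(s["ee_rot"]).as_matrix();print(np.degrees(np.arctan2(M[1,0],M[0,0])),M[:,2])
c=optics.capture("scene");save(c,"s2");p=proj(c,[.535,-.094,.14])[0];u,v=p.astype(int);print(p)
a=c["color"][v-60:v+60,u-70:u+70];d=optics.capture("top");save(d,"t2");u,v=proj(d,[.535,-.094,.14])[0].astype(int);b=d["color"][v-60:v+60,u-70:u+70]
cv2.imwrite("pics/g2.png",cv2.resize(np.hstack([a,b]),(800,343),interpolation=2)[:,:,::-1])
# predicted lid lower edge outline in scene given tcp
z=s["eef_pos"][2]-.1054; x,y=s["eef_pos"][:2]; print("lid z",z)
th=np.radians([0,90,180,270]);
for zz in(z,z+.0235): print(proj(c,[[x+.054*np.cos(t),y+.054*np.sin(t),zz] for t in th]).round(1).tolist())
hsv=cv2.cvtColor(c["color"],cv2.COLOR_RGB2HSV);m=cv2.inRange(hsv,(5,140,60),(22,255,255))
k,l,st,ce=cv2.connectedComponentsWithStats(m)
for i in range(1,k):
    if st[i,4]>60: print(st[i],ce[i])
t=np.linspace(0,2*np.pi,200);P=np.vstack([proj(c,np.c_[x+.054*np.cos(t),y+.054*np.sin(t),0*t+zz]) for zz in(z,z+.0235)])
print("pred box",P.min(0),P.max(0))
E
```

```text
5.2833 [ 0.53235526 -0.09322228  0.26079344] [ 0.49344081  0.58241959 -0.56358089  1.85593216  0.40834323  0.82706382
  0.63648476] 0.19646157506133627 [-0.94354962 -0.40847693 -1.96778651]
142.456180358898 [-0.00628057  0.00172429 -0.99997879]
[227.79609106 194.86014634]
lid z 0.15539343595728888
[[233.5, 204.2], [244.0, 186.4], [222.0, 178.6], [211.0, 195.9]]
[[233.3, 199.5], [244.0, 181.6], [221.7, 173.7], [210.5, 191.1]]
[458   8  17  22  70] [467.31428571  19.78571429]
[211 173  35  31 698] [227.16475645 189.87249284]
[161 190  35  34 861] [178.66666667 207.08478513]
[110 215  24  23 359] [121.52924791 226.8189415 ]
pred box [209.6708722  172.89932231] [245.07693344 205.1067404 ]
```

View pics/g2.png

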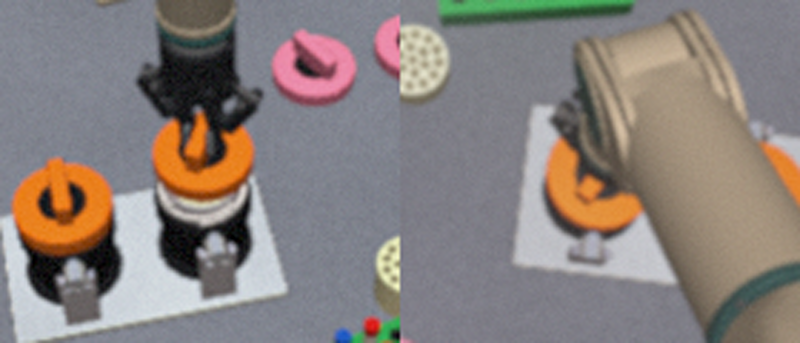

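In the scene crop the held lid is level and directly above the bare neck (lid about (203,155), neck about (203,200)). I'll do one refining measurement of the rim in the scene view.

```bash
python3 - <<'E'
from h import *
c=np.load("scene0.npy",allow_pickle=True).item()
hsv=cv2.cvtColor(c["color"],cv2.COLOR_RGB2HSV)
p=proj(c,[.535,-.094,.136])[0];print(p)
m=cv2.inRange(hsv,(18,30,100),(130,255,255));q=np.zeros_like(m);q[184:211,213:244]=m[184:211,213:244]
k,l,st,ce=cv2.connectedComponentsWithStats(cv2.morphologyEx(q,cv2.MORPH_CLOSE,np.ones((3,3))))
i=1+st[1:,4].argmax();print(st[i],ce[i])
cn=max(cv2.findContours((l==i).astype(np.uint8),0,1)[0],key=len)
P=plane(c,cv2.convexHull(cn).reshape(-1,2),.136)[:,:2].astype(np.float32);print(cv2.fitEllipse(P),cv2.minEnclosingCircle(P))
E
```

```text
[227.83354516 195.64814279]
[215 185  25  21 371] [227.45552561 195.79514825]
((0.5327210426330566, -0.09314531087875366), (0.07413556426763535, 0.08434458822011948), 36.425689697265625) ((0.530297040939331, -0.09276244044303894), 0.04261768236756325)
```

>>> carry_out(
  steps=[
    [1,0,-4,0],
    [1,0,-8,0],
    [1,0,-12,0],
    [1,0,-16,0],
    [1,0,-19,0],
    [1,0,-22,0],
    [1,0,-22,0],
  ],
)

```text
time: 5.97
eef_pos: [0.5351, -0.0948, 0.2413]
ee_rot: [-1.015, -2.972, 0.0]
contact_force: [-0.3, -0.2, -2.0]
finger_gap: 0.197
grip_force: 59.5
```

>>> carry_out(
  steps=[
    [0,0,-1,0],
    [0,0,-2,0],
    [0,0,-3,0],
    [0,0,-4,0],
    [0,0,-4,0],
  ],
)

```text
time: 6.38
eef_pos: [0.5354, -0.0947, 0.2378]
ee_rot: [-1.015, -2.973, 0.0]
contact_force: [0.2, 0.3, -1.6]
finger_gap: 0.199
grip_force: 59.5
```

>>> carry_out(
  steps=[
    [0,0,-1,0],
    [0,0,-2,0],
    [0,0,-3,0],
    [0,0,-4,0],
    [0,0,-4,0],
  ],
)

```text
time: 6.8
eef_pos: [0.5358, -0.0953, 0.2341]
ee_rot: [1.016, 2.972, -0.001]
contact_force: [0.9, -1.7, -1.0]
finger_gap: 0.198
grip_force: 59.7
```

>>> carry_out(
  steps=[
    [0,0,-0.5,0],
    [0,0,-1,0],
    [0,0,-1.5,0],
    [0,0,-1.5,0],
  ],
)

```text
time: 7.13
eef_pos: [0.5358, -0.0953, 0.2338]
ee_rot: [1.016, 2.971, -0.002]
contact_force: [-2.5, -1.9, 11.1]
finger_gap: 0.195
grip_force: 61.3
```

>>> carry_out(
  steps=[
    [0,0,2,0],
    [0,0,2,0],
    [0,0,2,0],
    [0,0,2,0],
  ],
  hand=0.74,
)

```text
time: 7.47
eef_pos: [0.5354, -0.0943, 0.2342]
ee_rot: [-1.014, -2.973, -0.001]
contact_force: [-0.1, -0.3, 0.4]
finger_gap: 0.261
grip_force: 0.0
```

>>> carry_out(
  steps=[
    [0,0,0,4],
    [0,0,0,8],
    [0,0,0,12],
    [0,0,0,16],
    [0,0,0,18],
    [0,0,0,20],
    [0,0,0,20],
  ],
)

```text
time: 8.05
eef_pos: [0.5358, -0.0948, 0.2347]
ee_rot: [0.483, 3.104, 0.0]
contact_force: [-1.9, 0.5, 4.8]
finger_gap: 0.261
grip_force: 6.5
```

```bash
python3 - <<'E'
from h import *
s=manip.observe();print(s["time"],s["eef_pos"],s["contact_force"],s["moment"],s["joints"])
c=optics.capture("scene");save(c,"s3");u,v=227,190
cv2.imwrite("pics/g3.png",cv2.resize(c["color"][v-45:v+45,u-60:u+60],(800,600),interpolation=2)[:,:,::-1])
E
```

```text
8.05 [ 0.53575763 -0.09483034  0.23474259] [-1.88923453  0.53417496  4.81938847] [-0.21856804  0.1023174  -0.21420118] [ 0.53559932  0.64001038 -0.63570625  1.87439767  0.51842103  0.79713465
  0.884139  ]
```

View pics/g3.png

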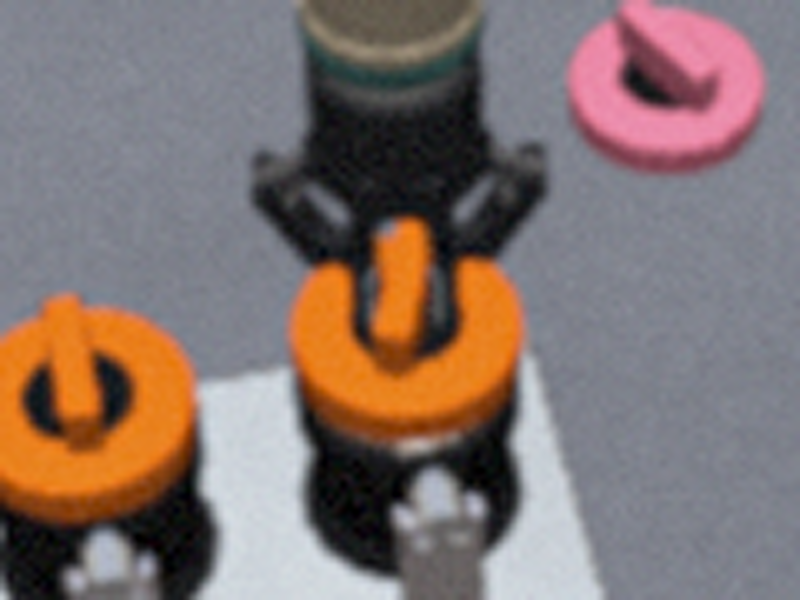

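The lid at (405,350) is level on the thread, with the bar turning between the loose fingers. I'll keep turning it back.

>>> carry_out(
  steps=[
    [0,0,1,3],
    [0,0,1,6],
    [0,0,1,9],
    [0,0,1,12],
    [0,0,1,14],
    [0,0,1,16],
    [0,0,1,16],
  ],
)

```text
time: 8.68
eef_pos: [0.5353, -0.0945, 0.2351]
ee_rot: [-0.045, -3.141, -0.001]
contact_force: [0.8, 1.0, -0.3]
finger_gap: 0.264
grip_force: 0.0
```

>>> carry_out(
  steps=[
    [0,0,0,3],
    [0,0,0,6],
    [0,0,0,8],
    [0,0,0,10],
    [0,0,0,10],
  ],
)

```text
time: 9.1
eef_pos: [0.5357, -0.0946, 0.2357]
ee_rot: [-0.226, 3.133, 0.001]
contact_force: [0.1, -0.9, 4.7]
finger_gap: 0.259
grip_force: 6.2
```

```bash
python3 - <<'E'
from h import *
s=manip.observe();print(s["time"],s["eef_pos"],s["contact_force"],s["moment"],s["joints"])
c=optics.capture("scene");save(c,"s4");u,v=227,190
cv2.imwrite("pics/g4.png",cv2.resize(c["color"][v-45:v+45,u-60:u+60],(800,600),interpolation=2)[:,:,::-1])
E
```

```text
9.1 [ 0.53570976 -0.09457174  0.23565743] [ 0.14473    -0.8673557   4.69497018] [ 0.01522555  0.04006909 -0.23684366] [ 0.60770632  0.6730778  -0.76021457  1.87176717  0.61115813  0.84505189
  1.24798389]
```

View pics/g4.png

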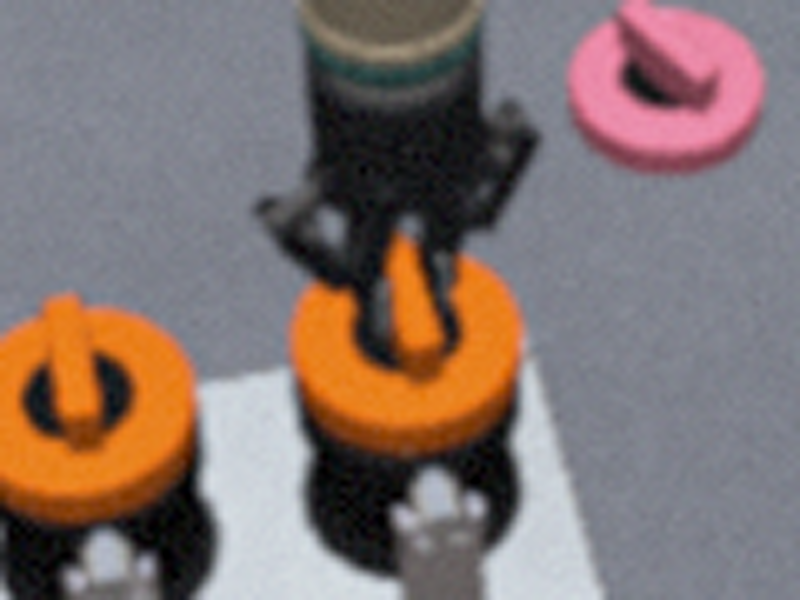

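The lid has dropped: its lower edge went from row 437 to 452 and the bare neck is now hidden. Next I screw it clockwise, still loose, following it down.

>>> carry_out(
  steps=[
    [0,0,-1,-6],
    [0,0,-2,-12],
    [0,0,-3,-18],
    [0,0,-4,-24],
    [0,0,-5,-30],
    [0,0,-6,-36],
    [0,0,-7,-42],
    [0,0,-8,-48],
  ],
)

```text
time: 9.82
eef_pos: [0.5356, -0.0949, 0.2285]
ee_rot: [1.074, 2.951, -0.002]
contact_force: [-2.3, -1.3, 14.1]
finger_gap: 0.256
grip_force: 14.1
```

>>> carry_out(
  steps=[
    [0,0,-1,-6],
    [0,0,-2,-12],
    [0,0,-2,-18],
    [0,0,-3,-24],
    [0,0,-3,-30],
    [0,0,-4,-35],
    [0,0,-4,-40],
    [0,0,-4,-40],
  ],
)

```text
time: 10.48
eef_pos: [0.5356, -0.0947, 0.2244]
ee_rot: [2.017, 2.407, -0.001]
contact_force: [-0.9, -0.6, 8.0]
finger_gap: 0.259
grip_force: 5.6
```

```bash
python3 - <<'E'
from h import *
s=manip.observe();print(s["time"],s["eef_pos"],s["contact_force"],s["moment"],s["joints"])
c=optics.capture("scene");save(c,"s5");u,v=227,190
cv2.imwrite("pics/g5.png",cv2.resize(c["color"][v-45:v+45,u-60:u+60],(800,600),interpolation=2)[:,:,::-1])
E
```

```text
10.4833 [ 0.53559205 -0.0946593   0.22444689] [-0.88796061 -0.64786323  8.04274303] [-0.14390744  0.30242624  0.14150259] [ 0.33449961  0.59923156 -0.31918009  1.88978854  0.28191847  0.69513145
  0.025056  ]
```

View pics/g5.png

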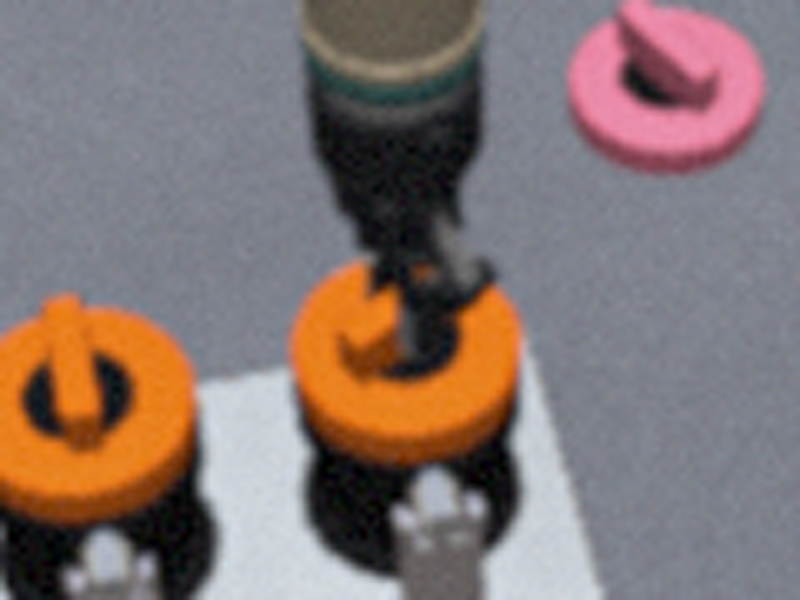

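>>> carry_out(
  steps=[
    [0,0,-0.5,-5],
    [0,0,-1,-10],
    [0,0,-1,-10],
    [0,0,-1,-6],
    [0,0,-1,-3],
    [0,0,-1,-3],
  ],
)

```text
time: 11.03
eef_pos: [0.5352, -0.0946, 0.2222]
ee_rot: [-2.075, -2.358, 0.0]
contact_force: [-0.1, 0.2, -0.2]
finger_gap: 0.26
grip_force: 0.0
```

>>> carry_out(
  steps=[
    [0,0,0,0],
    [0,0,0,0],
    [0,0,0,0],
    [0,0,0,0],
    [0,0,0,0],
  ],
  hand=1,
  grip_force=120,
)

```text
time: 11.45
eef_pos: [0.5355, -0.0946, 0.2226]
ee_rot: [2.077, 2.357, 0.0]
contact_force: [-0.9, 0.7, 4.8]
finger_gap: 0.184
grip_force: 114.5
```

```bash
cat > st.py <<'E'
from h import *
from scipy.spatial.transform import Rotation as R
s=manip.observe();M=R.from_rotvec(s["ee_rot"]).as_matrix()
print(s["time"],s["eef_pos"].round(4),s["contact_force"].round(1),s["moment"].round(2),s["joints"][6].round(2),s["finger_gap"],s["grip_force"],"rel",np.degrees(np.arctan2(M[1,0],M[0,0]))-180+7.7)
E
python3 st.py
```

```text
11.45 [ 0.5355 -0.0946  0.2226] [-0.9  0.7  4.8] [ 0.06  0.22 -0.12] -0.01 0.1836372697712114 114.5177435874939 rel -75.07587249245093
```

Clamped at about −75° relative to the pins. Now I tighten in small turns, watching the moment.

>>> carry_out(
  steps=[
    [0,0,-0.2,-2],
    [0,0,-0.4,-4],
    [0,0,-0.6,-6],
    [0,0,-0.8,-8],
    [0,0,-0.8,-8],
  ],
)

```text
time: 11.87
eef_pos: [0.5355, -0.0947, 0.2226]
ee_rot: [2.234, 2.207, -0.001]
contact_force: [-2.2, -0.7, 12.4]
finger_gap: 0.179
grip_force: 118.3
```

```bash
python3 st.py
```

```text
11.8667 [ 0.5355 -0.0947  0.2226] [-2.2 -0.7 12.4] [-0.07  0.52  0.43] -0.12 0.17906320637418588 118.34440525621176 rel -83.0192915258374
```

>>> carry_out(
  steps=[
    [0,0,0,-1.5],
    [0,0,0,-3],
    [0,0,0,-4.5],
    [0,0,0,-6],
    [0,0,0,-6],
  ],
)

```text
time: 12.28
eef_pos: [0.5353, -0.0946, 0.2226]
ee_rot: [2.338, 2.095, -0.003]
contact_force: [-2.5, -1.0, 11.3]
finger_gap: 0.181
grip_force: 139.6
```

```bash
python3 st.py
```

```text
12.2833 [ 0.5353 -0.0946  0.2226] [-2.5 -1.  11.3] [-0.2   0.72  2.24] -0.19 0.181103419577529 139.59549320396036 rel -88.58355678608609
```

>>> carry_out(
  steps=[
    [0,0,0,-1.5],
    [0,0,0,-3],
    [0,0,0,-3.5],
    [0,0,0,-3.5],
  ],
)

```text
time: 12.62
eef_pos: [0.5353, -0.0946, 0.2226]
ee_rot: [2.396, 2.028, -0.004]
contact_force: [-4.6, -2.2, 12.5]
finger_gap: 0.185
grip_force: 157.7
```

```bash
python3 st.py
```

```text
12.6167 [ 0.5353 -0.0946  0.2226] [-4.6 -2.2 12.5] [-0.31  0.78  3.22] -0.24 0.18478256639849816 157.72484474640805 rel -91.79490353918085
```

About 3.2 N m, which is within the tight range. Now I release and retreat.

>>> carry_out(
  steps=[
    [0,0,0.5,0],
    [0,0,1,0],
    [0,0,1,0],
    [0,0,1,0],
    [0,0,1,0],
  ],
  hand=0.4,
)

```text
time: 13.03
eef_pos: [0.5353, -0.095, 0.2223]
ee_rot: [-2.411, -2.013, 0.0]
contact_force: [0.4, -0.1, 0.5]
finger_gap: 0.599
grip_force: 0.0
```

>>> carry_out(
  steps=[
    [0,0,20,0],
    [0,0,50,0],
    [0,0,85,0],
    [0,0,120,0],
    [-30,20,130,0],
    [-60,50,130,0],
    [-90,85,130,0],
    [-90,85,130,0],
  ],
)

```text
time: 13.7
eef_pos: [0.4406, -0.005, 0.3528]
ee_rot: [-2.402, -2.019, 0.002]
contact_force: [-1.0, 0.9, 0.6]
finger_gap: 0.597
grip_force: 0.0
```

>>> carry_out(
  steps=[
    [0,40,0,0],
    [0,80,0,0],
    [0,120,0,0],
    [0,160,0,0],
    [0,190,0,0],
    [0,190,0,0],
  ],
)

```text
time: 14.2
eef_pos: [0.4447, 0.1876, 0.3529]
ee_rot: [-2.398, -2.024, -0.007]
contact_force: [0.7, -0.2, 0.4]
finger_gap: 0.604
grip_force: 0.0
```

```bash
python3 st.py; python3 - <<'E'
from h import *
c=optics.capture("scene");d=optics.capture("top");save(d,"t6")
a=cv2.resize(c["color"][145:235,160:290],(400,277),interpolation=2);b=cv2.resize(d["color"][165:250,240:363],(400,277),interpolation=2)
cv2.imwrite("pics/g6.png",np.hstack([a,b])[:,:,::-1])
E
```

```text
14.2 [0.4447 0.1876 0.3529] [ 0.7 -0.2  0.4] [ 0.03 -0.05  0.05] -0.79 0.6036975388785482 0.0 rel -91.98492136778054
```

View pics/g6.png

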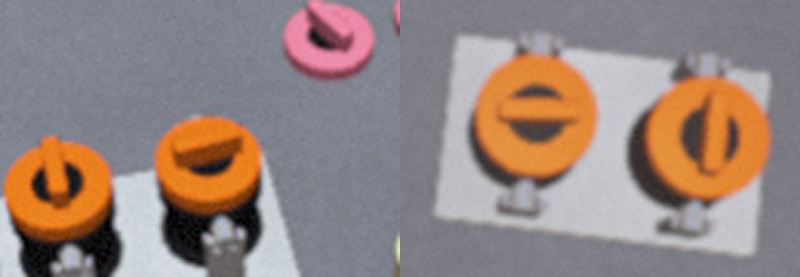

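The lid sits level and fully down at (205,160) in the scene crop and (535,118) in the top crop. Its bar is within about 6° of square to the pins, matching the closed twin, and the gripper is clear. Handing in.

```bash
python3 -c "
from workcell import order
print(order.job_done())"
```

```text
the job is handed in; nothing more can be done
None
```

I screwed the orange lid down on the open bucket to about 3.2 N m, let go and handed the job in at about 14 s. In the last pictures it sits level with its bar about 6° from square to the pins; the hand-in returned no verdict.

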